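# Mist a tray pack and file it in the vacant bay

### The job

Take the pack of pulp trays out of the steel guide, stand it upright and let go of it on the rubber pad in front of the canister, then press the canister's sprung cap right down and let it come up again. Then take the misted pack up again and set it down upright on the floor of whichever rack bay is vacant, not sticking out at either open end. Leave the packs already in the rack and the other things on the table where they are.

Things in the scene. Friction and masses are not known exactly. Their poses are not given: they have to be found in the camera images.
- pack: the pack to handle: rigid wrapped stack of small beige pulp trays, a block 62 mm (own x) by 46 mm (own y) by 70 mm tall, about 0.15 kg; origin at the centre of its underside, z up. It starts upright in the guide, own x across it, so only its faces 46 mm apart can be gripped there. It fits a bay only with own x along the bay, so only its faces 62 mm apart can be gripped there
- guide: fixed dark steel channel: 3 mm floor, two upright walls 3 mm thick, 75 mm high and 110 mm long along its own y, 68 mm apart inside (own x), both ends and top open. A 20 mm flange lies flat on the table outside each wall. Origin at its centre at table height
- pad (a point): centre of the top of a fixed black rubber pad, 120 mm square, 7 mm above the table; the point's +x points to the canister, which stands 170 mm away
- cap (a joint): travel of the sprung grey cap on top of the fixed white canister: 0 m up, 0.008 m right down (over 0.006 counts); takes 3 N to start and 7 N at the bottom, springs back by itself
- cap_top (a point): centre of the top of the cap, a disc 32 mm across, 158 mm above the table when up; pressed straight down. The canister is 56 mm across, with a small steel bracket beyond it
- rack: fixed dark steel rack of three bays side by side along own y: 3 mm floor, four upright dividers 3 mm thick, 75 mm high, 94 mm long along own x; each bay is 56 mm wide inside, open at the top and both ends. Two bays hold a pack; the vacant one has only a thin paper slip on its floor (it stays there). Origin at its centre at table height
- bay_1 (a point): centre of the floor of the rack's bay 1 (the +y one), 3 mm above the table; x runs along the bay, y across it
- bay_2 (a point): centre of the floor of the rack's bay 2 (the middle one), 3 mm above the table; x runs along the bay, y across it
- bay_3 (a point): centre of the floor of the rack's bay 3 (the -y one), 3 mm above the table; x runs along the bay, y across it
- pack_a: a pack like the one to handle, already standing in one of the bays: 62 mm (own x) by 46 mm (own y) by 70 mm tall, about 0.15 kg; origin at the centre of its underside, z up
- pack_b: another such pack standing in another bay: 62 mm (own x) by 46 mm (own y) by 70 mm tall, about 0.15 kg; origin at the centre of its underside, z up
- bowl_stack: bystander: round stack of pulp bowls, 86 mm across, 85 mm tall; origin under its centre
- tape_roll: bystander: roll of tape lying flat, 96 mm across, 48 mm tall; origin under its centre
- tin: bystander: round steel tin, 72 mm across, 53 mm tall; origin under its centre
Not all that is in view belongs to the job. What is shaped like the pack but orange or purple is not meant.

How it is judged:
On the way, in this order (a step that is already met when the one before it is completed fails the run):
1. the pack stands upright on the rubber pad, let go and at rest (x of pack in the frame of pad between -0.036 and 0.036 m and y of pack in the frame of pad between -0.036 and 0.036 m and z of pack in the frame of pad below 0.006 m and angle between pack's own z axis and vertical below 0.1 rad and contact force between pack and the fingers below 0.3 N and linear speed of pack below 0.02 m/s), for 0.2 s.
2. the cap is pressed right down while the pack stands on the pad (x of pack in the frame of pad between -0.036 and 0.036 m and y of pack in the frame of pad between -0.036 and 0.036 m and z of pack in the frame of pad below 0.006 m and angle between pack's own z axis and vertical below 0.1 rad and value of joint cap above 0.006 m), for 0.05 s.
3. the cap has come up again with the pack still on the pad (x of pack in the frame of pad between -0.036 and 0.036 m and y of pack in the frame of pad between -0.036 and 0.036 m and z of pack in the frame of pad below 0.006 m and angle between pack's own z axis and vertical below 0.1 rad and value of joint cap below 0.002 m), for 0.05 s.
At the end, for the whole second after the job is handed in: Pack upright (0.1 rad) in the vacant bay, centred within 16 mm along and 8 mm across it, underside within 6 mm of its floor, let go, at rest; cap up (under 2 mm); the rack's packs within 15 mm, bowl stack, tape roll and tin within 30 mm of their starts (((x of pack in the frame of bay_1 between -0.016 and 0.016 m and y of pack in the frame of bay_1 between -0.008 and 0.008 m and z of pack in the frame of bay_1 between -0.006 and 0.006 m) or (x of pack in the frame of bay_2 between -0.016 and 0.016 m and y of pack in the frame of bay_2 between -0.008 and 0.008 m and z of pack in the frame of bay_2 between -0.006 and 0.006 m) or (x of pack in the frame of bay_3 between -0.016 and 0.016 m and y of pack in the frame of bay_3 between -0.008 and 0.008 m and z of pack in the frame of bay_3 between -0.006 and 0.006 m)) and angle between pack's own z axis and vertical below 0.1 rad and contact force between pack and the fingers below 0.3 N and linear speed of pack below 0.02 m/s and value of joint cap below 0.002 m and distance of each of pack_a, pack_b from where it was at the start of the episode below 0.015 m and distance of each of bowl_stack, tape_roll, tin from where it was at the start of the episode below 0.03 m); the robot touches nothing.
It fails at once if a pack already in the rack is moved more than 15 mm (distance of any of pack_a, pack_b from where it was at the start of the episode above 0.015 m).
It fails at once if the bowl stack, tape roll or tin is moved more than 30 mm (distance of any of bowl_stack, tape_roll, tin from where it was at the start of the episode above 0.03 m).
It also fails if it takes over 61 s, if anything falls off the work surface, if the arm or the gripper's body presses on something with over 40 N, if the wrist force passes 120 N, or if a joint passes its speed limit or range.

### The arm

A 7-joint arm with a two-finger parallel gripper is mounted at the origin on the work surface. World frame = base frame: x ahead of the robot, y to its left, z up, the work surface at z = 0. Lengths are in m, angles in rad, forces in N, time in s.
With the tool pointing down it reaches from about 0.4 to 0.85 m from the base axis. Payload 4.5 kg.
Tool frame: the origin (TCP) lies between the finger pads; the fingertips stand 19 mm ahead of it and the grasp point (between the pads) is the TCP; z points along the fingers, x is the direction in which the jaws open and shut, and the axes are right-handed (so a half turn about z gives the same grasp; the last joint's range is limited). The gripper opens to 88 mm and grips with 3 to 60 N. Pads are 18 mm wide; open, the fingers measure 123 mm over their backs; the gripper's body (75 mm by 187 mm) begins 45 mm behind the grasp point.
Start: joints at [1.339, 0.689, -0.195, 1.565, 0.157, 0.902, -0.215], TCP at [0.164, -0.603, 0.258] pointing down, gripper open.
Joint ranges: [-3.01, 3.01], [-0.46, 2.08], [-1.47, 1.51], [0.13, 2.56], [-1, 4.14], [0.04, 2.09], [-2.66, 2.66]. Speed limits (rad/s): [2.57, 2.57, 3.14, 3.14, 3.14, 3.14, 3.14].

### API

Orientations are given as a unit quaternion [x, y, z, w].
In Python, from rig import arm, imaging gives the robot as it stands.
- The arm moves only by the tool servo_tool, never from a script. Its argument "steps" is a list of rows, each a list of 7 numbers: the turn, a rotation vector about the world's x, y, z each as a share of 0.12 rad, from -1 to 1, then the shift along the world's x, y, z each as a share of 0.03 m, from -1 to 1, then the opening, from 0 (shut) to 1 (fully open). In form: [[ax, ay, az, x, y, z, gripper], ...]. A call has 1 to 12 rows; each row shifts and turns the commanded pose from where the row before left it; what a row does not reach is not made up. A row lasts 1/8 s, in which the tool goes at most 62.5 mm and 10.7 degrees, less where a joint would pass 70% of its speed; a pose out of reach is approached as far as the arm can. A call with a number of a shift or a turn outside -1 to 1 is refused whole. A call with a gripper value outside its range is refused whole. The fingers move at their own pace and stop on an object; the grip force is fixed at half the most. Time passes only in rows, so rows that do not move let the fingers close. It gives the time, the measured TCP pose, the force and the opening at its end, in the units of the state.
- arm.sense(): the state, without advancing time (a new reading comes with each control period).
- imaging.grab_frame(name): name is "side" or "top" or "wrist"; returns a dict with "image" (384x512x3 uint8, red, green, blue), "fov_y" (degrees; the focal length in pixels is half the picture's height over the tangent of half this angle, whatever the lens; pixels are square), "cx", "cy" (the principal point, pixels), "k1" (the pictures are not rectified: a ray, as slopes to the right and down, at radius r is drawn at 1 + k1 r^2 times it, then the intrinsics apply), "T" (4x4, takes a point from camera to world coordinates); the wrist camera has in their place "T_tool_cam" (4x4, takes a point from camera to tool coordinates, whose origin is the TCP and whose axes are the tool frame's). Camera axes: x right, y down, z forward; pixel columns grow to the right and rows downward; lengths in m; the calibration is good to about 2 mm. A picture is of the moment at which its call begins: read the wrist's pose just before it. There is no depth.
- arm.hand_in(): hands the job in, once; it reports no verdict.
The state is a dict: "clock": time; "joint_pos": joint angles; "joint_vel": joint speeds; "effort": joint torques, N m; "ee_pos": TCP position; "tool_rot": TCP orientation; "contact_force": force on the tool from outside, world axes, zero at the start; "moment": the same for the moment, N m; "grip_width": finger opening in m.
Only numpy, scipy, OpenCV 4.12 (cv2) and the standard library are available. Lean on these libraries where they do the work, as an engineer would, in place of code of your own. Each camera call takes 0.05 s, during which the arm holds its last target. There are 200 camera calls.

## Working session

There is one attempt and no reset: what is moved stays moved. The work goes in short steps, Python scripts to look and compute and a tool call to move; the robot and the scene stay as the last step left them, time stands still between calls to the robot, and variables do not carry over. Pictures are saved under pics/ and viewed, about 8 in all and at most 12, crops included, and the job is handed in when it is done.

Besides the shell and the picture viewer there is one more tool, called after ">>>" as name(argument=value, ...) on one line, values as JSON. servo_tool: Moves the arm, as the interface text tells. Its arguments: {"type":"object","properties":{"steps":{"type":"array"}},"required":["steps"]}

```bash
mkdir -p pics; cat > h.py <<'E'
import numpy as np, cv2, json
from rig import arm, imaging
def grab(name, tag):
    s=arm.sense(); f=imaging.grab_frame(name)
    cv2.imwrite(f'pics/{tag}.png', f['image'][:,:,::-1])
    if name=='wrist':
        from scipy.spatial.transform import Rotation as R
        T=np.eye(4);T[:3,:3]=R.from_quat(s['tool_rot']).as_matrix();T[:3,3]=s['ee_pos']
        f['T']=T@np.array(f['T_tool_cam'])
    np.savez(f'pics/{tag}.npz',T=f['T'],p=[f['fov_y'],f['cx'],f['cy'],f['k1']])
    return f
def cam(tag):
    d=np.load(f'pics/{tag}.npz'); fo,cx,cy,k=d['p']; F=192/np.tan(np.radians(fo)/2)
    return d['T'],F,cx,cy,k
def ray(tag,u,v):
    T,F,cx,cy,k=cam(tag)
    d=np.array([(u-cx)/F,(v-cy)/F]); s=d.copy()
    for _ in range(30): s=d/(1+k*(s@s))
    return T[:3,3],T[:3,:3]@np.array([s[0],s[1],1])
def atz(tag,u,v,z):
    o,r=ray(tag,u,v); return (o+r*(z-o[2])/r[2]).round(4)
def proj(tag,P):
    T,F,cx,cy,k=cam(tag); P=np.atleast_2d(P)
    c=(P-T[:3,3])@T[:3,:3]; s=c[:,:2]/c[:,2:]; s=s*(1+k*(s**2).sum(1,keepdims=True))
    return s*F+[cx,cy]
E
python3 - <<'E'
from h import *
for n in ('top','side'):
    f=grab(n,n+'0'); print(n,f['fov_y'],f['cx'],f['cy'],f['k1'],f['T'].round(3).tolist())
a,b=[cv2.imread(f'pics/{n}0.png') for n in('top','side')]
cv2.imwrite('pics/t0x.png',cv2.resize(a,(800,600),interpolation=cv2.INTER_CUBIC))
cv2.imwrite('pics/s0x.png',cv2.resize(b,(800,600),interpolation=cv2.INTER_CUBIC))
print(arm.sense())
E
```

```text
top 46.541819922359984 256.0679588300412 189.04357922646707 -0.02165242806485963 [[0.014, -0.998, 0.059, 0.474], [-1.0, -0.014, 0.011, -0.081], [-0.01, -0.059, -0.998, 1.429], [0.0, 0.0, 0.0, 1.0]]
side 44.64061797605043 261.5907259737362 190.2001234551157 -0.13893907406863776 [[0.997, -0.045, 0.057, 0.478], [-0.072, -0.617, 0.783, -1.022], [0.0, -0.785, -0.619, 0.866], [0.0, 0.0, 0.0, 1.0]]
{'clock': 0.1, 'joint_pos': array([ 1.33879747,  0.68988954, -0.19453648,  1.56622049,  0.15730968,
        0.90251648, -0.21511425]), 'joint_vel': array([-0.00112456, -0.00058696, -0.00144556, -0.00211613, -0.0007976 ,
        0.00193959,  0.00047466]), 'effort': array([-3.23545348e-03, -5.28498924e+01, -1.27159685e+00, -1.53837669e+01,
       -5.26064762e-02,  1.98329471e-03,  5.63484184e-05]), 'ee_pos': array([ 0.16400098, -0.60254785,  0.25700244]), 'tool_rot': array([ 7.94592623e-01, -6.07142398e-01, -6.86524973e-04, -4.49255209e-04]), 'contact_force': array([ 1.11081073,  0.36322128, -0.79418592]), 'moment': array([ 0.06000691,  0.03562494, -0.04352042]), 'grip_width': 0.08810154315879307}
```

View pics/t0x.png

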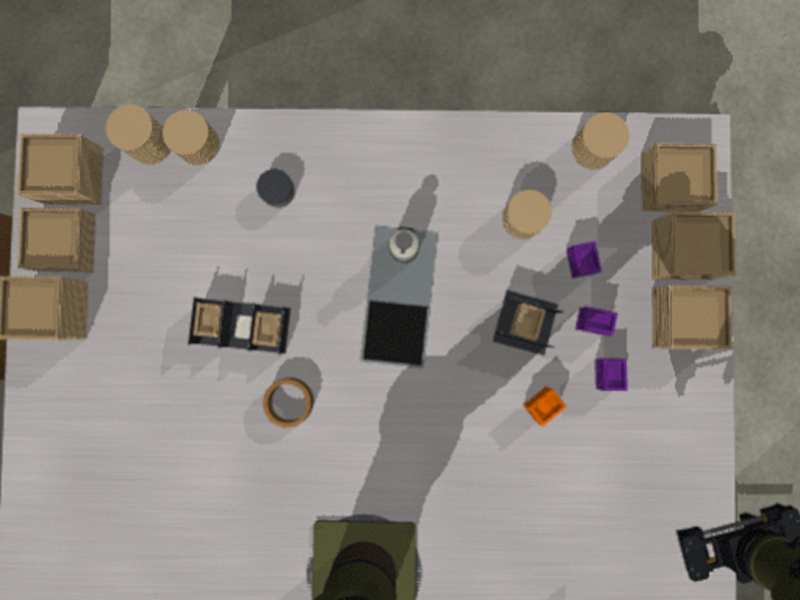

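View pics/s0x.png

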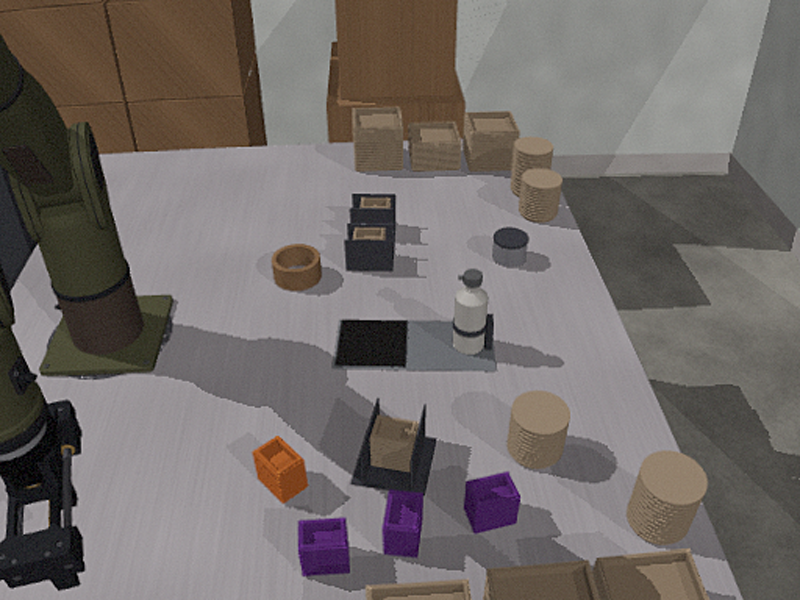

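The top view shows the beige pack in the guide at (528,322) in the 800x600 view. Things it could be confused with:
- the rack's packs at (208,320) and (268,328)
- the orange block at (545,406)
- the purple blocks at (584,260), (597,320) and (611,373)
- the large boxes at the table edges

I choose the beige one inside the guide. The middle bay, at (243,328), is vacant except for the white slip. Next, close crops.

```bash
python3 - <<'E'
from h import *
a=cv2.imread('pics/top0.png');b=cv2.imread('pics/side0.png')
def c(i,u,v,w,h,W,H): return cv2.resize(i[v:v+h,u:u+w],(W,H),interpolation=cv2.INTER_CUBIC)
# top guide 50x50 at (312,180) x8 ; rack 80x50 at(115,182) x5; canister/pad 60x100 at(225,140)x... ; side guide
m=np.zeros((600,800,3),np.uint8)
m[0:300,0:300]=c(a,312,180,50,50,300,300)
m[0:300,300:780]=c(a,115,182,80,50,480,300)
m[300:600,0:180]=c(a,226,140,60,100,180,300)
m[300:600,200:500]=c(b,222,250,60,60,300,300)
m[300:600,510:790]=c(b,285,170,50,60,250,300) if 0 else c(b,280,170,56,60,280,300)
cv2.imwrite('pics/m.png',m)
for n,u,v,z in [('packtop',528,322,.07),('orange',545,406,.05),('bayslip',243,328,.003),('pad',396,333,.007),('cap',404,242,.158),('tape',288,402,.048),('tin',275,188,.053),('bowl',526,213,.085)]:
    print(n,atz('top0',u*.64,v*.64,z))
print('cap side',atz('side0',472*.64,275*.64,.158),'pad side',atz('side0',372*.64,343*.64,.007))
E
```

```text
packtop [ 0.506  -0.3156  0.07  ]
orange [ 0.3422 -0.353   0.05  ]
bayslip [0.487  0.2558 0.003 ]
pad [ 0.4813 -0.058   0.007 ]
cap [ 0.6474 -0.0727  0.158 ]
tape [0.3422 0.1522 0.048 ]
tin [0.7672 0.1876 0.053 ]
bowl [ 0.7172 -0.3084  0.085 ]
cap side [ 0.6504 -0.0759  0.158 ] pad side [ 0.4834 -0.0608  0.007 ]
```

View pics/m.png

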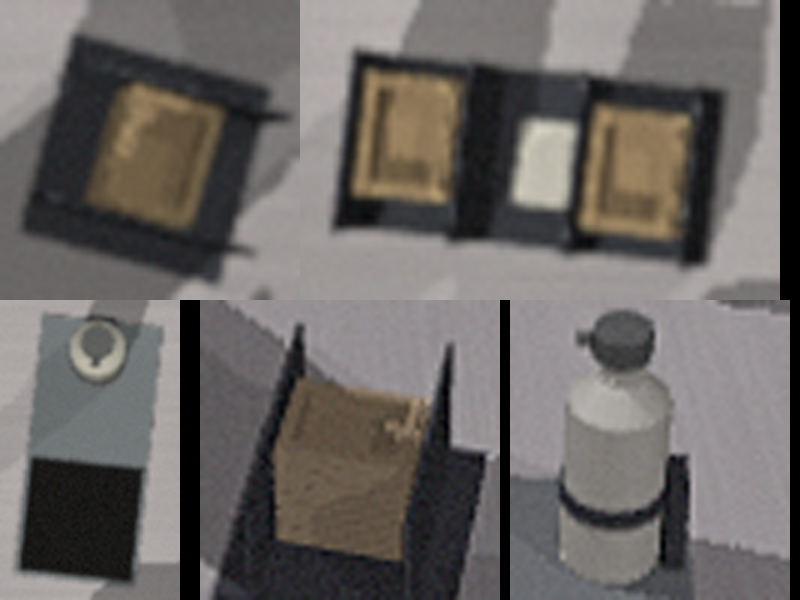

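Close crop: a beige pack stands in the guide. The vacant bay is the middle one, bay 2, with the slip at (545,165) in the crop. The cap is at (98,343). Now the corner fits.

```bash
python3 - <<'E'
from h import *
from scipy.optimize import least_squares
def fit(name,px,z,w,h):
    # image corners order TL,TR,BR,BL ; w = size along image right (-y), h = along image down(-x)
    px=np.array(px)
    loc=np.array([[h/2,w/2],[h/2,-w/2],[-h/2,-w/2],[-h/2,w/2]])
    def mod(p):
        c,s=np.cos(p[2]),np.sin(p[2]); R=np.array([[c,-s],[s,c]])
        return np.c_[loc@R.T+p[:2],np.full(4,z)]
    q=np.array([atz('top0',*p,z) for p in px])
    r=least_squares(lambda p:(proj('top0',mod(p))-px).ravel(),[*q[:,:2].mean(0),0])
    l=[np.linalg.norm(q[i]-q[(i+1)%4]).round(3) for i in range(4)]
    print(name,r.x.round(4),'res px',np.abs(r.fun).max().round(2),'sides',l)
g=lambda p:[(312+x/6,180+y/6) for x,y in p]
k=lambda p:[(115+(x-300)/6,182+y/6) for x,y in p]
d=lambda p:[(226+x/3,140+(y-300)/3) for x,y in p]
fit('pack',g([(125,82),(225,100),(185,228),(85,205)]),.07,.046,.062)
fit('guide',g([(75,37),(270,90),(220,280),(25,230)]),.003,.110,.114)
fit('A',k([(368,68),(463,75),(450,202),(352,197)]),.073,.046,.062)
fit('B',k([(592,102),(693,112),(685,240),(580,232)]),.073,.046,.062)
fit('pad',d([(32,458),(145,468),(132,580),(18,572)]),.007,.12,.12)
E
```

```text
pack [ 0.5074 -0.3153 -0.2622] res px 1.69 sides [np.float64(0.051), np.float64(0.068), np.float64(0.052), np.float64(0.066)]
guide [ 0.5061 -0.3229 -0.2482] res px 1.62 sides [np.float64(0.107), np.float64(0.105), np.float64(0.107), np.float64(0.106)]
A [ 0.5017  0.3087 -0.0704] res px 0.9 sides [np.float64(0.049), np.float64(0.065), np.float64(0.05), np.float64(0.066)]
B [ 0.4851  0.1912 -0.0599] res px 1.26 sides [np.float64(0.052), np.float64(0.065), np.float64(0.053), np.float64(0.066)]
pad [ 0.4813 -0.0574 -0.0846] res px 0.59 sides [np.float64(0.121), np.float64(0.119), np.float64(0.121), np.float64(0.122)]
```

>>> servo_tool(steps=[[0,0,-0.36,0.95,0.8,0,1],[0,0,-0.36,0.95,0.8,0,1],[0,0,-0.36,0.95,0.8,0,1],[0,0,-0.36,0.95,0.8,0,1],[0,0,-0.36,0.95,0.8,0,1],[0,0,-0.36,0.95,0.8,0,1],[0,0,-0.36,0.95,0.8,0,1],[0,0,-0.36,0.95,0.8,0,1],[0,0,-0.36,0.95,0.8,0,1],[0,0,-0.36,0.95,0.8,0,1],[0,0,-0.36,0.95,0.8,0,1],[0,0,-0.36,0.95,0.8,0,1]])

```text
clock: 1.6
ee_pos: [0.5068, -0.314, 0.2573]
tool_rot: [-0.612, 0.791, 0.0, -0.0]
contact_force: [0.3, -1.0, -0.1]
grip_width: 0.0882
```

>>> servo_tool(steps=[[0,0,0,0,0,0,1],[0,0,0,0,0,0,1]])

```text
clock: 1.85
ee_pos: [0.5051, -0.3158, 0.2574]
tool_rot: [-0.612, 0.791, 0.0, -0.001]
contact_force: [0.9, -0.5, -0.2]
grip_width: 0.0884
```

```bash
python3 - <<'E'
from h import *
f=grab('wrist','w1'); print(f['T'].round(3).tolist(),f['fov_y'],f['k1'])
cv2.imwrite('pics/w1x.png',cv2.resize(cv2.imread('pics/w1.png'),(800,600),interpolation=cv2.INTER_CUBIC))
E
```

```text
[[-0.251, -0.921, -0.297, 0.581], [-0.968, 0.239, 0.076, -0.336], [0.0, 0.306, -0.952, 0.383], [0.0, 0.0, 0.0, 1.0]] 65.09239862589043 -0.02186710144489646
```

View pics/w1x.png

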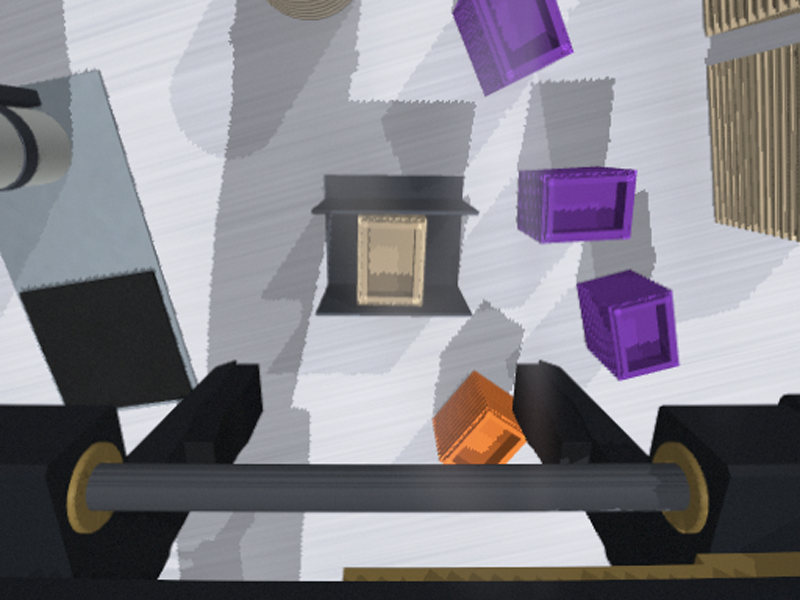

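Wrist view: the guide walls run level in the picture, with rows 213 and 315 as their tops. The pack top's corners are at about (358,213), (426,213), (425,305) and (358,303), so the jaw axis is aligned with the guide.

```bash
python3 - <<'E'
from h import *
P=[atz('w1',u*.64,v*.64,.073)for u,v in[(358,213),(426,213),(425,305),(358,303)]]
print(np.array(P),np.mean(P,0),[np.linalg.norm(P[i]-P[i-1]).round(4) for i in range(4)])
W=[atz('w1',u*.64,v*.64,.075)for u,v in[(312,213),(479,213),(472,315),(316,315)]];print(np.array(W),np.mean(W,0))
for i in(0,2):
    d=W[i]-W[i+1]; print(np.linalg.norm(d),np.arctan2(d[1],d[0])%np.pi)
s=arm.sense()['tool_rot'];a,b=s[:2];print('jaw',np.arctan2(2*a*b,a*a-b*b)%np.pi)
E
```

```text
[[ 0.5459 -0.3075  0.073 ]
 [ 0.5347 -0.3507  0.073 ]
 [ 0.4729 -0.3356  0.073 ]
 [ 0.486  -0.2908  0.073 ]] [ 0.509875 -0.32115   0.073   ] [np.float64(0.0622), np.float64(0.0446), np.float64(0.0636), np.float64(0.0467)]
[[ 0.5537 -0.2787  0.075 ]
 [ 0.5264 -0.384   0.075 ]
 [ 0.4582 -0.3657  0.075 ]
 [ 0.4855 -0.2604  0.075 ]] [ 0.50595 -0.3222   0.075  ]
0.10878134031165455 1.317122230656254
0.10878134031165455 1.317122230656254
jaw 1.316533097528973
```

>>> servo_tool(steps=[[0,0,0,0.1,-0.15,-1,1],[0,0,0,0,0,-1,1],[0,0,0,0,0,-1,1],[0,0,0,0,0,-1,1],[0,0,0,0,0,-1,1],[0,0,0,0,0,-1,1],[0,0,0,0,0,-1,1],[0,0,0,0,0,0,1],[0,0,0,0,0,0,1]])

```text
clock: 3.02
ee_pos: [0.5091, -0.3208, 0.0487]
tool_rot: [-0.612, 0.791, -0.001, -0.0]
contact_force: [-0.2, 0.2, -0.5]
grip_width: 0.0883
```

>>> servo_tool(steps=[[0,0,0,0,0,0,0],[0,0,0,0,0,0,0],[0,0,0,0,0,0,0],[0,0,0,0,0,0,0],[0,0,0,0,0,0,0],[0,0,0,0,0,0,0],[0,0,0,0,0,0,0],[0,0,0,0,0,0,0]])

```text
clock: 4.03
ee_pos: [0.5093, -0.3195, 0.0479]
tool_rot: [-0.612, 0.791, -0.0, 0.0]
contact_force: [-0.9, 0.6, 2.6]
grip_width: 0.046
```

>>> servo_tool(steps=[[0,0,0,0,0,0.5,0],[0,0,0,0,0,1,0],[0,0,0,0,0,1,0],[0,0,0,0,0,1,0],[0,0,0,0,0,0,0],[0,0,0,0,0,0,0]])

```text
clock: 4.78
ee_pos: [0.5086, -0.3192, 0.1521]
tool_rot: [-0.612, 0.791, 0.001, -0.0]
contact_force: [0.1, 0.1, -1.8]
grip_width: 0.0457
```

```bash
python3 - <<'E'
from h import *
print(arm.sense()['joint_pos'].round(3),arm.sense()['grip_width'])
E
```

```text
[ 4.830e-01  7.940e-01  1.000e-03  1.738e+00 -1.000e-03  6.110e-01
 -1.339e+00] 0.045712700747348775
```

>>> servo_tool(steps=[[0,0,0.15,-0.13,0.97,0,0],[0,0,0.15,-0.13,0.97,0,0],[0,0,0.15,-0.13,0.97,0,0],[0,0,0.15,-0.13,0.97,0,0],[0,0,0.15,-0.13,0.97,0,0],[0,0,0.15,-0.13,0.97,0,0],[0,0,0.15,-0.13,0.97,0,0],[0,0,0.15,-0.13,0.97,0,0],[0,0,0.15,-0.13,0.97,0,0],[0,0,0,0,0,0,0],[0,0,0,0,0,0,0]])

```text
clock: 6.15
ee_pos: [0.4738, -0.0584, 0.1521]
tool_rot: [-0.674, 0.739, 0.0, -0.001]
contact_force: [1.3, -0.2, -1.8]
grip_width: 0.0461
```

>>> servo_tool(steps=[[0,0,0,0,0,-1,0],[0,0,0,0,0,-1,0],[0,0,0,0,0,-0.8,0],[0,0,0,0,0,-0.3,0],[0,0,0,0,0,-0.15,0],[0,0,0,0,0,0,0],[0,0,0,0,0,0,0]])

```text
clock: 7.02
ee_pos: [0.4746, -0.0578, 0.0559]
tool_rot: [-0.674, 0.738, -0.001, 0.0]
contact_force: [-0.5, 0.1, -1.3]
grip_width: 0.0461
```

>>> servo_tool(steps=[[0,0,0,0,0,-0.08,0],[0,0,0,0,0,-0.06,0],[0,0,0,0,0,0,0],[0,0,0,0,0,0,0]])

```text
clock: 7.52
ee_pos: [0.4744, -0.0576, 0.0518]
tool_rot: [-0.674, 0.738, -0.0, 0.0]
contact_force: [-0.9, -0.5, 6.4]
grip_width: 0.0457
```

>>> servo_tool(steps=[[0,0,0,0,0,0.03,1],[0,0,0,0,0,0,1],[0,0,0,0,0,0,1],[0,0,0,0,0,0,1],[0,0,0,0,0,0,1],[0,0,0,0,0,0.5,1],[0,0,0,0,0,1,1],[0,0,0,0,0,1,1],[0,0,0,0,0,1,1],[0,0,0,0,0,1,1],[0,0,0,0,0,1,1],[0,0,0,0,0,1,1]])

```text
clock: 9.02
ee_pos: [0.4736, -0.0577, 0.2489]
tool_rot: [-0.674, 0.738, -0.0, 0.0]
contact_force: [0.1, 0.2, -0.2]
grip_width: 0.0882
```

>>> servo_tool(steps=[[0,0,0,0,0,0,0],[0,0,0,0,0,0,0],[0,0,0,0,0,0,0],[0,0,0,0,0,0,0]])

```text
clock: 9.52
ee_pos: [0.4736, -0.0576, 0.2462]
tool_rot: [-0.674, 0.738, 0.001, -0.001]
contact_force: [0.1, -0.8, -0.4]
grip_width: 0.0502
```

```bash
python3 - <<'E'
from h import *
grab('wrist','w2'); grab('side','s2')
a=cv2.imread('pics/w2.png');b=cv2.imread('pics/side0.png')
cv2.imwrite('pics/w2x.png',cv2.resize(a,(800,600),interpolation=cv2.INTER_CUBIC))
E
```

```text
(no output)
```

View pics/w2x.png

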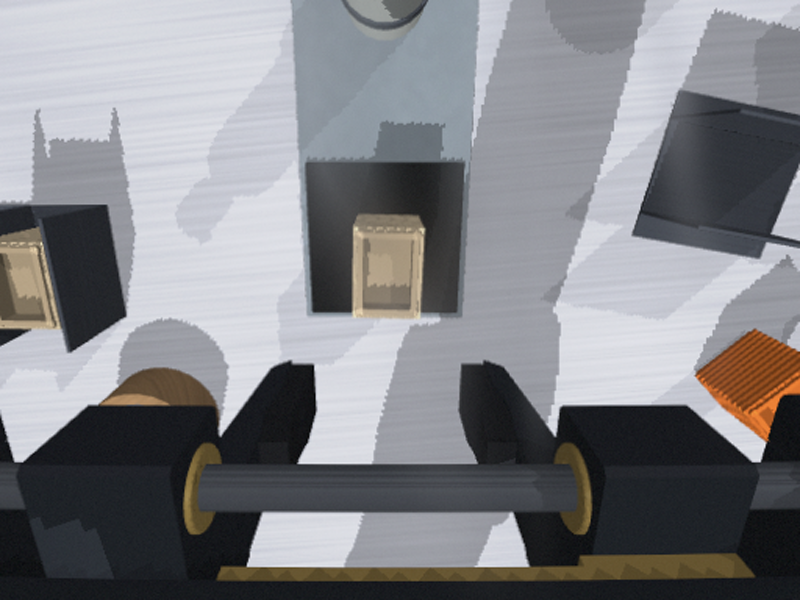

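The pack stands upright on the pad, with its top at about (353..424, 230..317). The pad's corners are at (306,163), (464,163), (462,313) and (313,313).

```bash
python3 - <<'E'
from h import *
Q=np.array([atz('w2',u*.64,v*.64,.007)for u,v in[(306,163),(464,163),(463,313),(312,313)]]);c=Q.mean(0)
d=Q[0]+Q[1]-Q[2]-Q[3];d/=np.linalg.norm(d);y=np.arctan2(d[1],d[0]);print(Q,c,'yaw',y,'cap pred',c+.17*d)
P=np.array([atz('w2',u*.64,v*.64,.077)for u,v in[(353,230),(425,230),(422,317),(353,316)]]);m=P.mean(0);e=m-c
print(P,m,'in pad',e@d,e@np.array([-d[1],d[0],0]))
# cap blob in top0: dark disc
a=cv2.imread('pics/top0.png')
print('cap',atz('top0',226+98/3,140+43/3,.158),[atz('side0',280+x/5,170+(yy-300)/5,.158) for x,yy in [(623,330)]], 'jaw centre proj',)
E
```

```text
[[ 0.5459 -0.0039  0.007 ]
 [ 0.5352 -0.1216  0.007 ]
 [ 0.4162 -0.1158  0.007 ]
 [ 0.4275  0.0082  0.007 ]] [ 0.4812   -0.058275  0.007   ] yaw -0.07525776594897715 cap pred [ 0.65071881 -0.07105675  0.007     ]
[[ 0.504  -0.0394  0.077 ]
 [ 0.4998 -0.0846  0.077 ]
 [ 0.4418 -0.0787  0.077 ]
 [ 0.4467 -0.0329  0.077 ]] [ 0.473075 -0.0589    0.077   ] in pad -0.008055010232774548 -0.0012341232312444335
cap [ 0.649 -0.073  0.158] [array([ 0.9155, -0.0943,  0.158 ])] jaw centre proj
```

>>> servo_tool(steps=[[0,0,0,0.98,-0.09,0,0],[0,0,0,0.98,-0.09,0,0],[0,0,0,0.98,-0.09,0,0],[0,0,0,0.98,-0.09,0,0],[0,0,0,0.98,-0.09,0,0],[0,0,0,0.98,-0.09,0,0],[0,0,0,0,0,0,0],[0,0,0,0,0,-1,0],[0,0,0,0,0,-1,0],[0,0,0,0,0,0,0],[0,0,0,0,0,0,0]])

```text
clock: 11.0
ee_pos: [0.6506, -0.074, 0.188]
tool_rot: [-0.674, 0.738, -0.0, 0.0]
contact_force: [-0.3, -0.2, 0.9]
grip_width: 0.0002
```

>>> servo_tool(steps=[[0,0,0,0,0,-0.2,0],[0,0,0,0,0,-0.2,0],[0,0,0,0,0,-0.1,0],[0,0,0,0,0,0,0],[0,0,0,0,0,0,0]])

```text
clock: 11.62
ee_pos: [0.6511, -0.074, 0.1727]
tool_rot: [-0.674, 0.738, -0.001, 0.0]
contact_force: [-0.7, 0.2, 5.0]
grip_width: 0.0004
```

>>> servo_tool(steps=[[0,0,0,0,0,-0.1,0],[0,0,0,0,0,-0.07,0],[0,0,0,0,0,0,0],[0,0,0,0,0,0,0]])

```text
clock: 12.12
ee_pos: [0.6511, -0.0739, 0.1695]
tool_rot: [-0.674, 0.738, -0.001, 0.001]
contact_force: [-4.0, 0.6, 15.8]
grip_width: 0.0002
```

>>> servo_tool(steps=[[0,0,0,0,0,0.3,0],[0,0,0,0,0,0.7,0],[0,0,0,0,0,1,0],[0,0,0,0,0,1,0],[0,0,1,-0.8,0.05,0,1],[0,0,1,-0.8,0.05,0,1],[0,0,1,-0.8,0.05,0,1],[0,0,1,-0.8,0.05,0,1],[0,0,1,-0.8,0.05,0,1],[0,0,1,-0.8,0.05,0,1],[0,0,1,-0.8,0.05,0,1]])

```text
clock: 13.5
ee_pos: [0.4814, -0.0634, 0.2566]
tool_rot: [0.918, -0.397, -0.0, 0.0]
contact_force: [0.4, 0.2, -0.2]
grip_width: 0.0681
```

>>> servo_tool(steps=[[0,0,1,-0.3,0.05,0,1],[0,0,1,0,0.05,0,1],[0,0,1,0,0,0,1],[0,0,1,0,0,0,1],[0,0,1,0,0,0,1],[0,0,1,0,0,0,1],[0,0,0,0,0,0,1],[0,0,0,0,0,0,1]])

```text
clock: 14.5
ee_pos: [0.4734, -0.0605, 0.2568]
tool_rot: [0.999, -0.052, -0.0, 0.0]
contact_force: [-0.1, 0.8, -0.2]
grip_width: 0.0882
```

```bash
python3 - <<'E'
from h import *
grab('wrist','w3')
cv2.imwrite('pics/w3x.png',cv2.resize(cv2.imread('pics/w3.png'),(800,600),interpolation=cv2.INTER_CUBIC))
s=arm.sense();a,b=s['tool_rot'][:2];print('jaw',np.arctan2(2*a*b,a*a-b*b),s['joint_pos'].round(2))
E
```

```text
jaw -0.10299535603422437 [ 0.31  0.52 -0.42  1.99  0.33  0.69 -0.42]
```

View pics/w3x.png

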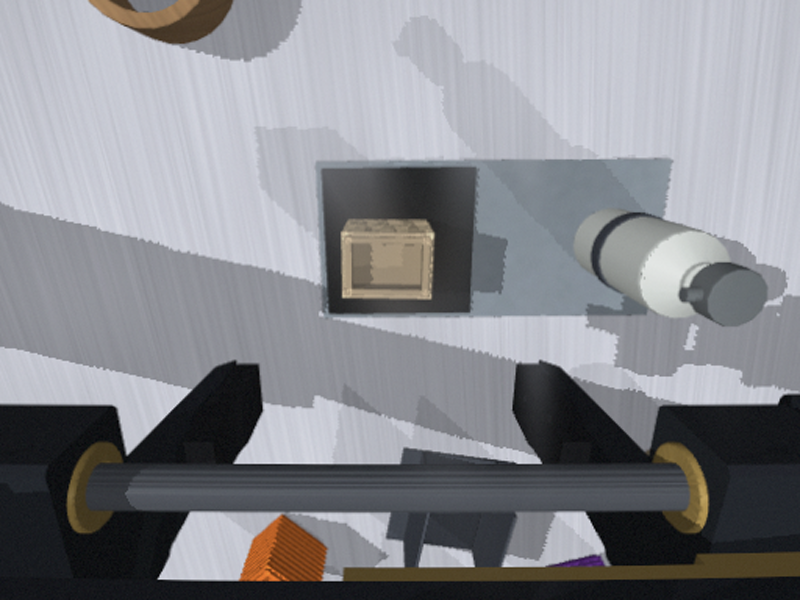

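The pack is still on the pad, its top corners at (341,234), (434,233), (433,300) and (343,298), square with the jaws. The cap is up at (735,293).

```bash
python3 - <<'E'
from h import *
P=np.array([atz('w3',u*.64,v*.64,.077)for u,v in[(341,234),(434,233),(433,300),(343,298)]]);print(P,P.mean(0),arm.sense()['ee_pos'])
E
```

```text
[[ 0.445  -0.0324  0.077 ]
 [ 0.5056 -0.0381  0.077 ]
 [ 0.5015 -0.084   0.077 ]
 [ 0.4405 -0.0762  0.077 ]] [ 0.47315  -0.057675  0.077   ] [ 0.47340361 -0.06039182  0.25676849]
```

Shift y by +2.5 mm, go down 0.205 m and grip.

>>> servo_tool(steps=[[0,0,0.05,0,0.08,-1,1],[0,0,0,0,0,-1,1],[0,0,0,0,0,-1,1],[0,0,0,0,0,-1,1],[0,0,0,0,0,-1,1],[0,0,0,0,0,-1,1],[0,0,0,0,0,-0.8,1],[0,0,0,0,0,0,1],[0,0,0,0,0,0,1]])

```text
clock: 15.68
ee_pos: [0.4739, -0.0579, 0.0535]
tool_rot: [0.999, -0.048, 0.0, 0.0]
contact_force: [0.6, -0.4, -0.6]
grip_width: 0.0883
```

>>> servo_tool(steps=[[0,0,0,0,0,0,0],[0,0,0,0,0,0,0],[0,0,0,0,0,0,0],[0,0,0,0,0,0,0],[0,0,0,0,0,0,0],[0,0,0,0,0,0,0]])

```text
clock: 16.42
ee_pos: [0.4737, -0.0581, 0.0533]
tool_rot: [0.999, -0.048, 0.0, 0.0]
contact_force: [-0.1, 0.3, 6.5]
grip_width: 0.0616
```

>>> servo_tool(steps=[[0,0,0,0,0,0.5,0],[0,0,0,0,0,1,0],[0,0,0,0,0,1,0],[0,0,0,0,0,1,0],[0,0,0,0,0,1,0],[0,0,0,0,0,1,0],[0,0,0,0,0,0,0],[0,0,0,0,0,0,0]])

```text
clock: 17.42
ee_pos: [0.4728, -0.0582, 0.217]
tool_rot: [0.999, -0.048, -0.001, 0.0]
contact_force: [-0.7, 0.3, -1.3]
grip_width: 0.062
```

>>> servo_tool(steps=[[0,0,0,0.05,0.9,0.2,0],[0,0,0,0.05,0.9,0.2,0],[0,0,0,0.05,0.9,0.2,0],[0,0,0,0.05,0.9,0.2,0],[0,0,0,0.05,0.9,0.2,0],[0,0,0,0.05,0.9,0.2,0],[0,0,0,0,0,0,0],[0,0,0,0,0,0,0],[0,0,0,0,0,0,0]])

```text
clock: 18.55
ee_pos: [0.4821, 0.1023, 0.2531]
tool_rot: [0.999, -0.049, -0.001, 0.001]
contact_force: [-0.5, -0.4, -1.5]
grip_width: 0.062
```

```bash
python3 - <<'E'
from h import *
grab('wrist','w4')
cv2.imwrite('pics/w4x.png',cv2.resize(cv2.imread('pics/w4.png'),(800,600),interpolation=cv2.INTER_CUBIC))
s=arm.sense();a,b=s['tool_rot'][:2];print('jaw',np.arctan2(2*a*b,a*a-b*b),s['joint_pos'].round(2))
E
```

```text
jaw -0.09729877867829602 [-0.03  0.55 -0.42  1.95  0.33  0.71 -0.75]
```

View pics/w4x.png

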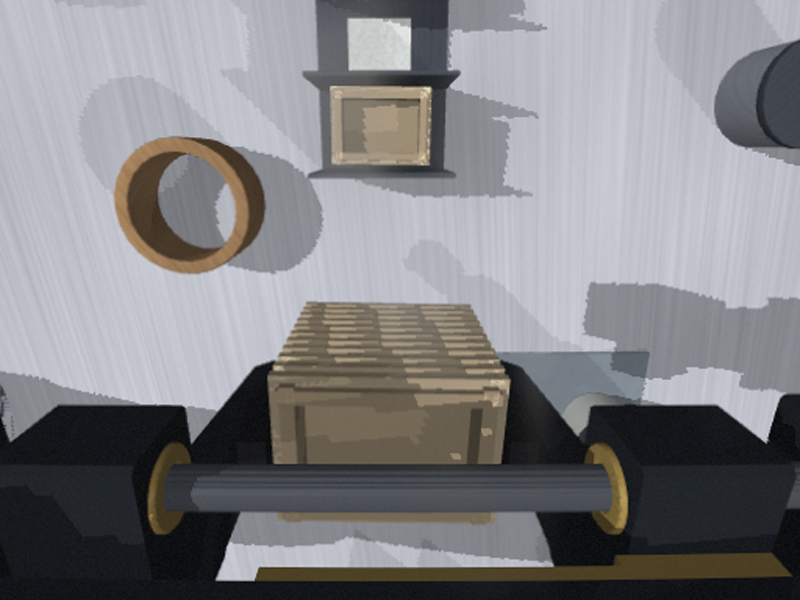

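Wrist view: bay 3's pack is at (381,125) and bay 2 holds only the slip at (379,44). The dividers look parallel to the picture rows. I'll go nearer for a fuller measurement.

>>> servo_tool(steps=[[0,0,0,0.08,0.8,0,0],[0,0,0,0.08,0.8,0,0],[0,0,0,0.08,0.8,0,0],[0,0,0,0,0,0,0],[0,0,0,0,0,0,0],[0,0,0,0,0,0,0]])

```text
clock: 19.35
ee_pos: [0.4897, 0.1743, 0.2537]
tool_rot: [0.999, -0.049, -0.0, 0.001]
contact_force: [-0.5, 0.2, -1.1]
grip_width: 0.0619
```

```bash
python3 - <<'E'
from h import *
grab('wrist','w5')
a=cv2.imread('pics/w5.png')
cv2.imwrite('pics/w5x.png',cv2.resize(a[0:180,170:330],(640,720))[:600] if 0 else cv2.resize(a[0:195,130:390],(800,600),interpolation=cv2.INTER_CUBIC))
s=arm.sense();q,b=s['tool_rot'][:2];print('jaw',np.arctan2(2*q*b,q*q-b*b),s['ee_pos'])
E
```

```text
jaw -0.09722223440169347 [0.48972991 0.17459339 0.25376392]
```

View pics/w5x.png

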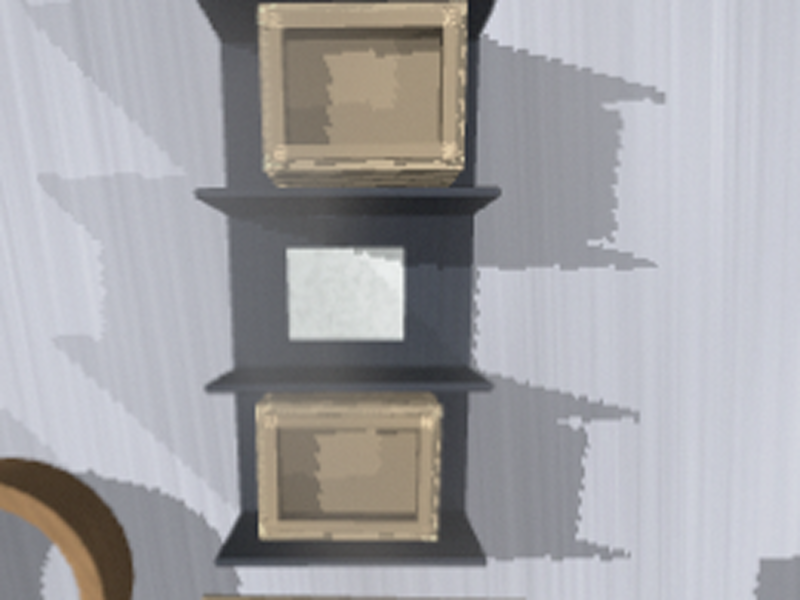

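```bash
python3 - <<'E'
from h import *
k=260/800
E=[]
for (u1,v1),(u2,v2) in [((196,191),(501,191)),((206,388),(494,387)),((217,563),(485,562))]:
    a,b=atz('w5',130+u1*k,v1*k,.075),atz('w5',130+u2*k,v2*k,.075); d=b-a
    print(a,b,np.linalg.norm(d),'yaw',np.arctan2(d[1],d[0])); E.append((a+b)/2)
print(E,np.linalg.norm(E[0]-E[1]),np.linalg.norm(E[1]-E[2]),'bay2',(E[0]+E[1])/2)
F=[atz('w5',130+u*k,v*k,.003) for u,v in[(230,215),(474,215),(470,370),(237,370)]];print('floor',np.array(F),np.mean(F,0))
print('slip',atz('w5',130+346*k,294*k,.003))
E
```

```text
[0.4488 0.2867 0.075 ] [0.5414 0.2776 0.075 ] 0.0930460638608641 yaw -0.09795760721410869
[0.4432 0.2278 0.075 ] [0.5359 0.219  0.075 ] 0.09311675466853434 yaw -0.09464625402827287
[0.4382 0.169  0.075 ] [0.5296 0.1604 0.075 ] 0.09180370362899308 yaw -0.09381569526477575
[array([0.4951 , 0.28215, 0.075  ]), array([0.48955, 0.2234 , 0.075  ]), array([0.4839, 0.1647, 0.075 ])] 0.05901156666281622 0.058971285385346635 bay2 [0.492325 0.252775 0.075   ]
floor [[0.4492 0.2851 0.003 ]
 [0.5413 0.276  0.003 ]
 [0.5361 0.2186 0.003 ]
 [0.4439 0.2276 0.003 ]] [0.492625 0.251825 0.003   ]
slip [0.49   0.2521 0.003 ]
```

>>> servo_tool(steps=[[0,0,0,0.03,0.86,0,0],[0,0,0,0.03,0.86,0,0],[0,0,0,0.03,0.86,0,0],[0,0,0,0,0,0,0],[0,0,0,0,0,-1,0],[0,0,0,0,0,-1,0],[0,0,0,0,0,-1,0],[0,0,0,0,0,-0.8,0],[0,0,0,0,0,0,0],[0,0,0,0,0,0,0]])

```text
clock: 20.65
ee_pos: [0.493, 0.2528, 0.1407]
tool_rot: [0.999, -0.048, 0.001, -0.0]
contact_force: [-0.3, 1.2, -1.5]
grip_width: 0.0619
```

```bash
python3 - <<'E'
from h import *
grab('top','t6');grab('side','s6')
a=cv2.imread('pics/t6.png');b=cv2.imread('pics/s6.png')
m=np.hstack([cv2.resize(a[160:260,100:200],(400,400),interpolation=cv2.INTER_CUBIC),cv2.resize(b[90:190,190:290],(400,400),interpolation=cv2.INTER_CUBIC)])
cv2.imwrite('pics/m6.png',m)
E
```

```text
(no output)
```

View pics/m6.png

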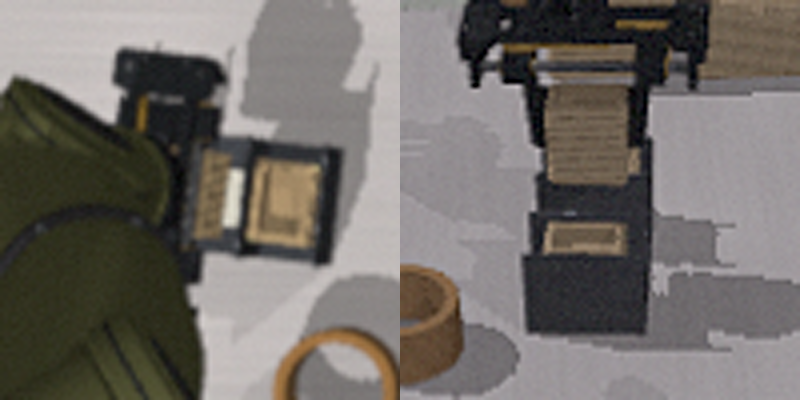

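The pack hangs upright above the middle bay, in line with it. Lowering.

>>> servo_tool(steps=[[0,0,0,0,0,-0.5,0],[0,0,0,0,0,-0.5,0],[0,0,0,0,0,-0.3,0],[0,0,0,0,0,0,0],[0,0,0,0,0,0,0]])

```text
clock: 21.38
ee_pos: [0.4925, 0.2536, 0.1009]
tool_rot: [0.999, -0.048, 0.0, -0.0]
contact_force: [-0.3, -0.1, -1.0]
grip_width: 0.0619
```

>>> servo_tool(steps=[[0,0,0,0,0,-0.5,0],[0,0,0,0,0,-0.5,0],[0,0,0,0,0,-0.5,0],[0,0,0,0,0,0,0],[0,0,0,0,0,0,0]])

```text
clock: 22.0
ee_pos: [0.4924, 0.2536, 0.0558]
tool_rot: [0.999, -0.048, 0.0, -0.0]
contact_force: [0.7, -0.1, -1.8]
grip_width: 0.0617
```

>>> servo_tool(steps=[[0,0,0,0,0,-0.1,0],[0,0,0,0,0,-0.08,0],[0,0,0,0,0,-0.04,0],[0,0,0,0,0,0,0],[0,0,0,0,0,0,0]])

```text
clock: 22.62
ee_pos: [0.4925, 0.2534, 0.0494]
tool_rot: [0.999, -0.048, 0.0, -0.0]
contact_force: [-0.8, -0.7, 1.4]
grip_width: 0.0617
```

Just in contact, at the height expected. Releasing, rising and backing away.

>>> servo_tool(steps=[[0,0,0,0,0,0,1],[0,0,0,0,0,0,1],[0,0,0,0,0,0,1],[0,0,0,0,0,0,1],[0,0,0,0,0,0,1],[0,0,0,0,0,0.5,1],[0,0,0,0,0,1,1],[0,0,0,0,0,1,1],[0,0,0,0,0,1,1],[0,0,0,0,0,1,1],[0,0,0,0,0,1,1],[0,0,0,0,0,1,1]])

```text
clock: 24.12
ee_pos: [0.4922, 0.2532, 0.2463]
tool_rot: [0.999, -0.048, 0.0, -0.0]
contact_force: [-0.4, 0.4, -0.2]
grip_width: 0.0882
```

>>> servo_tool(steps=[[0,0,0,0,-0.8,0,1],[0,0,0,0,-0.8,0,1],[0,0,0,0,-0.8,0,1],[0,0,0,0,0,0,1],[0,0,0,0,0,0,1],[0,0,0,0,0,0,1]])

```text
clock: 24.88
ee_pos: [0.4923, 0.183, 0.2445]
tool_rot: [0.999, -0.047, 0.0, -0.001]
contact_force: [-0.3, 0.0, -0.6]
grip_width: 0.0881
```

```bash
python3 - <<'E'
from h import *
grab('wrist','w7'); grab('side','s7')
a=cv2.imread('pics/w7.png');b=cv2.imread('pics/s7.png')
m=np.hstack([cv2.resize(a[0:195,130:390],(533,400),interpolation=cv2.INTER_CUBIC),cv2.resize(b[120:250,210:297],(267,400),interpolation=cv2.INTER_CUBIC)])
cv2.imwrite('pics/m7.png',m)
E
```

```text
(no output)
```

View pics/m7.png

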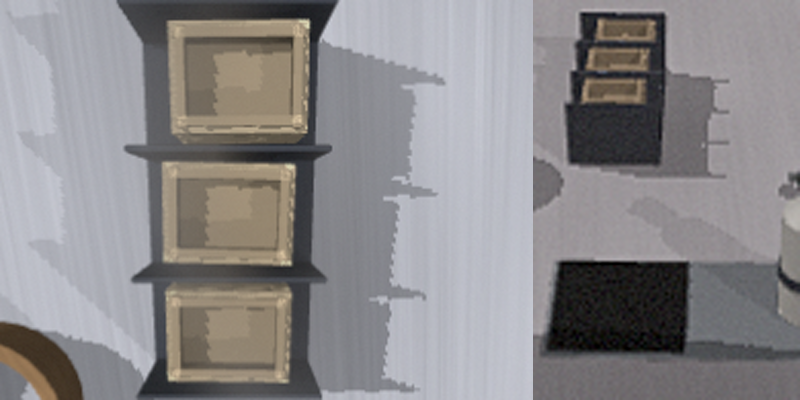

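The pack sits level in the middle bay, its top at (163..295, 163..265) in the crop. It is well inside the bay ends, and the neighbouring packs look unmoved.

```bash
python3 - <<'E'
from h import *
k=260/533
P=np.array([atz('w7',130+u*k,v*k,.073)for u,v in[(163,163),(296,163),(292,265),(165,263)]])
c=P.mean(0)-[.4925,.2523,.073];y=-.0955;print(P.mean(0),'along',c[0]*np.cos(y)+c[1]*np.sin(y),'across',-c[0]*np.sin(y)+c[1]*np.cos(y))
print(arm.hand_in())
E
```

```text
[0.492225 0.253125 0.073   ] along -0.0003524147127450324 across 0.0007950181571767787
the job is handed in; nothing more can be done
None
```

The job is handed in at about 25 s of the 61 s allowed; hand-in reports no verdict. I took the pack from the guide, stood it on the rubber pad and let go. I then pressed the cap right down and let it come up, gripped the pack by its 62 mm faces and set it down in the vacant middle bay (bay 2).

What my checks showed:
- **Pack on the pad:** it measured about 8 mm and 1 mm off the pad's centre, upright, with the fingers clear of it.
- **Cap:** the force reached 15.8 N, well past the 7 N at the bottom. The fingertips went about 7.5 mm below the cap's stated top, against the 6 mm that counts. The next wrist picture seemed to show the cap up again, though I judged that by eye.
- **Pack in bay 2:** it measured about 0.4 mm off centre along the bay and 0.8 mm across, with the gripper open and clear of it. It looked upright, judged by eye only.
- **Neighbours:** the rack's packs looked unmoved. I did not re-measure them, and I did not look at the bowl stack or tin again. The arm's path stayed clear of them.

No check failed. One disagreed slightly: the overhead camera put the pack in the guide about 5 mm from where the wrist camera did. I used the wrist reading.

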